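# Square the bench block to the stop

### The job

The heavy steel bench block stands askew on the watchmaker's bench mat. Walk it round on the spot by nudging its corners with the fingertips, its middle staying within about 3 cm of where it stood, until one of its long, black-edged sides squarely faces the aluminium fence with the block still clear of it; then push it gently straight on until the whole of that side lies flat against the fence. Only push the block, never pinch or lift it, and leave the other things on the bench where they stand.

Things in the scene. Friction and masses are not known exactly. Their poses are not given: they have to be found in the camera images.
- bench_block: Loose steel block to be turned, 54 mm wide (its x), 100 mm long (its y), 24 mm high, 0.7 to 0.95 kg; holes and a slot in its top, a black nylon strip along each long side. It slides with friction. Origin at the centre of its underside: long sides 27 mm away along +-x, ends 50 mm away along +-y, z up. The long sides are alike: either may go to the fence. It starts 40 degrees or more askew.
- strip_a: The black nylon strip, 5 mm thick, 100 mm long and 24 mm high, fixed on the block's +x long side. Origin at the centre of its underside, 24.5 mm from the block's origin; axes as the block's.
- strip_b: The like strip fixed on the block's -x long side.
- fence: Fixed straight aluminium angle, 280 mm long, 18 mm high, beyond the block as seen from the robot. Origin on the bench at the middle of its flat front face, which looks to the robot; x points away from the robot, y along the face (ends 140 mm away), z up. Its foot, 40 mm deep, lies behind the face. The block's centre starts 105 to 130 mm in front of the face.
- movement_cushion: Bystander: grey ridged round holder with a watch movement, 42 mm across, 25 mm high, loose, beside the work. Origin at the centre of its underside.
- loupe: Bystander: black eye loupe standing on its wide end, 36 mm across, 30 mm high, loose, beside the work. Origin at the centre of its underside.
- cast_press: Bystander: grey cast hand press with an arched neck, 80 mm across, 120 mm high, loose, past the right-hand end of the fence. Origin at the centre of its underside.
- parts_bell: Bystander: round wooden tray under a clear dome with a brass knob, 84 mm across, 56 mm high, loose, past the left-hand end of the fence. Origin at the centre of its underside.

How it is judged:
By the outcome, as a careful person would: the job done as asked, in the order asked, and still so for the second after the job is handed in, with the robot touching nothing.
It also fails if it takes over 48 s, if anything falls off the work surface, if the arm or the gripper's body presses on something with over 40 N, if the wrist force passes 120 N, or if a joint passes its speed limit or range.

### The arm

A 7-joint arm with a two-finger parallel gripper is mounted at the origin on the work surface. World frame = base frame: x ahead of the robot, y to its left, z up, the work surface at z = 0. Lengths are in m, angles in rad, forces in N, time in s.
With the tool pointing down it reaches from about 0.4 to 0.85 m from the base axis. Payload 4.5 kg.
Tool frame: the origin (TCP) lies at the very end of the fingers, on their centre line; the grasp point (between the pads) lies 19 mm behind it (tcp_to_grasp is the z of the grasp point in the tool frame, in m); z points along the fingers, y is the line along which they close (so a half turn about z gives the same grasp; the last joint's range is limited). The gripper opens to 88 mm and grips with 3 to 60 N. Pads are 18 mm wide; open, the fingers measure 123 mm over their backs; the gripper's body (75 mm by 187 mm) begins 45 mm behind the grasp point.
Start: joints at [1.271, 0.689, -0.195, 1.565, 0.157, 0.902, -0.215], TCP at [0.205, -0.591, 0.239] pointing down, gripper open.
Joint ranges: [-3.01, 3.01], [-0.46, 2.08], [-1.47, 1.51], [0.13, 2.56], [-1, 4.14], [0.04, 2.09], [-2.66, 2.66]. Speed limits (rad/s): [2.57, 2.57, 3.14, 3.14, 3.14, 3.14, 3.14].

### API

Orientations are given as a unit quaternion [x, y, z, w].
In Python, from plant import * gives the robot as it stands. The module is installed in compiled form; this text tells all that it offers.
- The arm moves only by the shell command python3 -m jog 'ROWS' [OPENING] [FORCE]. ROWS is JSON, a list that holds one entry, the list of rows, each a list of 6 numbers: the shift along the tool's x, y, z in m, then the turn, a rotation vector about the tool's x, y, z in rad. In form: [[[dx, dy, dz, ax, ay, az], ...]]. A call has 1 to 12 rows; each row shifts and turns the commanded pose from where the row before left it, along the tool's axes as they then stand; what a row does not reach is not made up. A row lasts 1/8 s, in which the tool goes at most 62.5 mm and 10.7 degrees, less where a joint would pass 70% of its speed; a pose out of reach is approached as far as the arm can. A call with a gripper value outside its range is refused whole. OPENING is the finger opening in m, from 0 to 0.0881, set as the call begins (- or left out, the last holds). The fingers move at their own pace and stop on an object; FORCE is the grip in N (left out, the last holds). Time passes only in rows, so rows that do not move let the fingers close. It gives the time, the measured TCP pose, the force, the opening and the grip force at its end, in the units of the state.
- get_state(): the state, without advancing time (a new reading comes with each control period).
- snapshot(name): name is "side" or "top"; returns a dict with "frame" (420x560x3 uint8, red, green, blue), "mtx" (3x3 intrinsics, pixels), "D" ([k1, k2, p1, p2, k3] as OpenCV has them; the pictures are not rectified), "xyz" and "orientation" of the camera in the world. Camera axes: x right, y down, z forward; pixel columns grow to the right and rows downward; lengths in m; the calibration is good to about 2 mm. A picture is of the moment at which its call begins. There is no depth.
- finish_job(): hands the job in; it is judged then, once.
The state is a dict: "clock": time; "q": joint angles; "qd": joint speeds; "joint_torque": joint torques, N m; "tool_pos": TCP position; "eef_rot": TCP orientation; "contact_force": force on the tool from outside, world axes, zero at the start; "moment": the same for the moment, N m; "opening": opening from 0.0 (shut) to 1.0 (fully open); "finger_force": force on a finger pad.
Only numpy, scipy, OpenCV 4.12 (cv2) and the standard library are available. Lean on these libraries where they do the work, as an engineer would, in place of code of your own. Each camera call takes 0.05 s, during which the arm holds its last target. There are 200 camera calls.

## Working session

There is one attempt and no reset: what is moved stays moved. The work goes in short steps, Python scripts to look and compute and a shell command to move; the robot and the scene stay as the last step left them, time stands still between calls to the robot, and variables do not carry over. Pictures are saved under pics/ and viewed, at most 10 in all, crops included, and the job is handed in when it is done.

```bash
mkdir -p pics; cat > h.py <<'E'
from plant import *
import numpy as np, cv2
from scipy.spatial.transform import Rotation as R
def ray(s,pts,z):
    p=cv2.undistortPoints(np.array(pts,float).reshape(-1,1,2),np.array(s['mtx']),np.array(s['D'])).reshape(-1,2)
    d=np.c_[p,np.ones(len(p))]@R.from_quat(s['orientation']).as_matrix().T
    o=np.array(s['xyz']); return o+d*((z-o[2])/d[:,2])[:,None]
def proj(s,P):
    M=R.from_quat(s['orientation']).as_matrix().T; t=-M@np.array(s['xyz'])
    return cv2.projectPoints(np.array(P,float).reshape(-1,1,3),cv2.Rodrigues(M)[0],t,np.array(s['mtx']),np.array(s['D']))[0].reshape(-1,2)
def snap(n,f):
    s=snapshot(n); cv2.imwrite('pics/'+f,s['frame'][:,:,::-1]); return s
E
python3 - <<'E'
from h import *
for n in('top','side'):
    s=snap(n,n+'0.png');print(s['xyz'],s['orientation'])
st=get_state();print(st['tool_pos'],st['eef_rot'],st['clock'],R.from_quat(st['eef_rot']).as_matrix().round(3))
E
```

```text
[0.50808216 0.02552971 0.8414308 ] [ 0.70517789 -0.70275569  0.05743563 -0.07456364]
[ 0.43169887 -0.51299158  0.67791209] [ 0.90858447 -0.17238585  0.08048673 -0.3718592 ]
[ 0.20458314 -0.58999473  0.23800459] [ 9.86099530e-01  1.66153774e-01 -1.76595670e-04 -7.80795732e-04] 0.1 [[ 0.945  0.328 -0.001]
 [ 0.328 -0.945  0.001]
 [-0.    -0.002 -1.   ]]
```

View pics/top0.png

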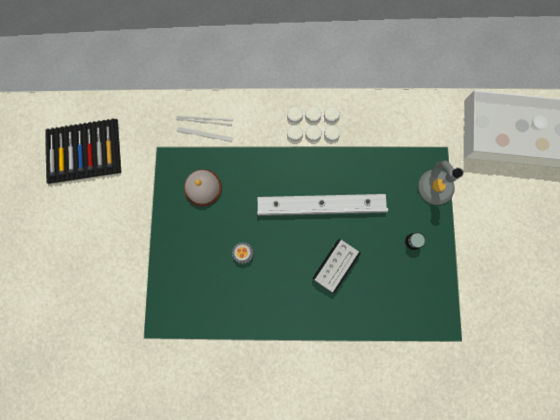

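View pics/side0.png

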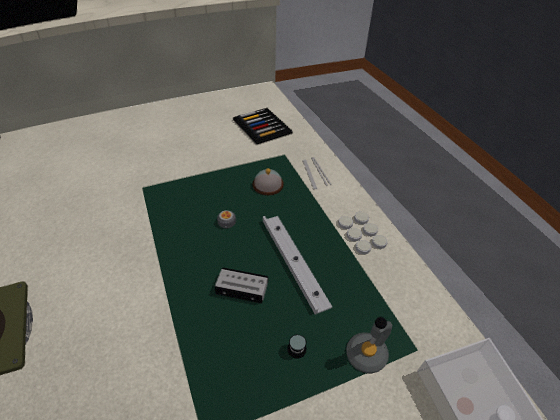

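The top view shows the block at (336,266), the fence along row ~205 from column 257 to 387, the cushion at (242,253), the loupe at (415,241), the press at (437,187) and the bell at (203,187). The side view agrees, with the block at (242,285).

```bash
cat >> h.py <<'E'
def cnt(s,box,thr):
    u0,v0,u1,v1=box; f=s['frame'].astype(int); m=np.zeros(f.shape[:2],np.uint8)
    m[v0:v1,u0:u1]=(f[v0:v1,u0:u1].min(2)>thr)*255
    m=cv2.morphologyEx(m,cv2.MORPH_CLOSE,np.ones((9,9)))
    c=max(cv2.findContours(m,cv2.RETR_EXTERNAL,cv2.CHAIN_APPROX_NONE)[0],key=cv2.contourArea)
    return c.reshape(-1,2)
def block(s,box,thr=80):
    P=ray(s,cnt(s,box,thr),.024)[:,:2]
    c,(w,h),_=r=cv2.minAreaRect((P*1000).astype(np.float32))
    b=cv2.boxPoints(r)/1000; e1,e2=b[1]-b[0],b[2]-b[1]
    l=e1 if np.hypot(*e1)>np.hypot(*e2) else e2
    a=np.degrees(np.arctan2(l[1],l[0]))%180
    return np.array(c)/1000,sorted((w,h)),a
def fence(s):
    c=cnt(s,(245,185,400,222),110)
    lo=np.array([(u,c[c[:,0]==u,1].max()+.5) for u in range(264,382)])
    return c,lo
E
python3 - <<'E'
from h import *
s=snapshot('top')
c,d,a=block(s,(300,228,372,305));print('block',c,d,'long axis deg',a)
cf,lo=fence(s)
for z in(0,.018):
    P=ray(s,lo,z);k=np.polyfit(P[:,1],P[:,0],1);print('fence x=%.4f*y+%.4f'%tuple(k),'face dist',(k[0]*c[1]+k[1]-c[0]), 'resid',np.std(P[:,0]-np.polyval(k,P[:,1])))
P=ray(s,cf,.018);print('fence y',P[:,1].min(),P[:,1].max(),'x',P[:,0].min(),P[:,0].max())
for n,p,z in(('cush',(242,253),.02),('loupe',(416,241),.03),('press',(437,187),.05),('bell',(203,187),.03)):print(n,ray(s,[p],z)[0])
cv2.imwrite('pics/c.png',cv2.resize(s['frame'][180:310,240:440,::-1],None,fx=4,fy=4,interpolation=2))
E
```

```text
block [ 0.54378375 -0.07231841] [45.42314147949219, 102.42748260498047] long axis deg 145.68242
fence x=-0.0253*y+0.6571 face dist 0.11516076423713428 resid 0.0006518121036243737
fence x=-0.0253*y+0.6539 face dist 0.11198646226211939 resid 0.0006378684520745335
fence y -0.1832543331770552 0.09488010210208128 x 0.6522697569390349 0.6962698698669153
cush [0.56879928 0.12429049 0.02      ]
loupe [ 0.593887   -0.23710685  0.03      ]
press [ 0.70394225 -0.28073429  0.05      ]
bell [0.70880106 0.21038561 0.03      ]
```

View pics/c.png

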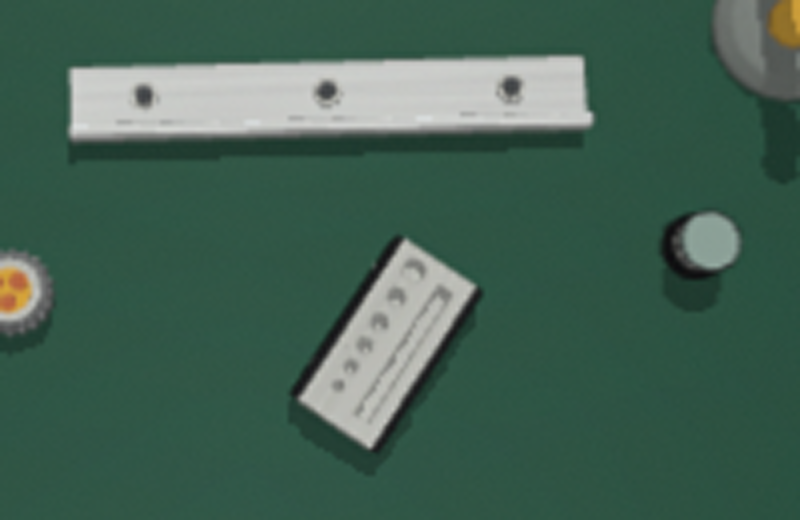

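The crop confirms the block's black strips on the upper-left and lower-right sides, and the fence's front edge at about row 135. The block has to turn about 54° clockwise seen from above. I'll align the tool with the fence and close the fingers.

```bash
cat >> h.py <<'E'
K=-.0253; N=np.array([1,.0253]); N/=np.hypot(*N); T=np.array([-N[1],N[0]])
def rel(x,y,z):
    st=get_state(); M=R.from_quat(st['eef_rot']).as_matrix()
    print('t',round(st['clock'],2),'pos',np.round(st['tool_pos'],4),'yaw err deg',round(np.degrees(np.arctan2(M[1,0],M[0,0]))-1.45,2),'tilt',np.round(M[:2,2],4))
    print('  tool shift mm',np.round(1000*M.T@(np.array([x,y,z])-st['tool_pos']),1))
E
python3 -m jog '[[[0,0,0,0,0,0.155],[0,0,0,0,0,0.155],[0,0,0,0,0,0]]]' 0 10
python3 -c "
from h import *
rel(.607,-.047,.12)"
```

```text
clock: 0.52
tool_pos: [0.2048, -0.5903, 0.2384]
eef_rot: [1.0, 0.013, -0.0, -0.0]
contact_force: [0.9, 0.6, 0.2]
opening: 0.682
finger_force: 0.0
t 0.53 pos [ 0.2048 -0.5903  0.2384] yaw err deg 0.02 tilt [-0.0007  0.0004]
  tool shift mm [ 416.  -532.7  118.4]
```

```bash
python3 -m jog '[[[0.035,-0.044,0,0,0,0],[0.035,-0.044,0,0,0,0],[0.035,-0.044,0,0,0,0],[0.035,-0.044,0,0,0,0],[0.035,-0.044,0,0,0,0],[0.035,-0.044,0,0,0,0],[0.035,-0.044,0,0,0,0],[0.035,-0.044,0,0,0,0],[0.035,-0.044,0,0,0,0],[0.035,-0.044,0,0,0,0],[0.035,-0.044,0,0,0,0],[0,0,0,0,0,0]]]'
python3 -c "
from h import *
rel(.607,-.047,.01)"
```

```text
clock: 2.02
tool_pos: [0.5809, -0.091, 0.2384]
eef_rot: [1.0, 0.018, 0.001, -0.002]
contact_force: [0.3, -0.3, -0.2]
opening: 0.008
finger_force: 0.0
t 2.02 pos [ 0.5809 -0.091   0.2384] yaw err deg 0.63 tilt [0.0022 0.0038]
  tool shift mm [ 27.1 -42.2 228.6]
```

```bash
python3 -m jog '[[[0.013,-0.021,0.03,0,0,0],[0.013,-0.021,0.045,0,0,0],[0,0,0.05,0,0,0],[0,0,0.045,0,0,0],[0,0,0.035,0,0,0],[0,0,0.015,0,0,0],[0,0,0.006,0,0,0],[0,0,0,0,0,0]]]'
python3 -c "
from h import *
rel(.607,-.047,.010)
snap('top','a1.png')"
```

```text
clock: 3.02
tool_pos: [0.6038, -0.0552, 0.0135]
eef_rot: [1.0, 0.012, 0.001, 0.0]
contact_force: [0.7, -0.0, 0.3]
opening: 0.005
finger_force: 0.0
t 3.02 pos [ 0.6038 -0.0552  0.0135] yaw err deg -0.08 tilt [ 0.0014 -0.0002]
  tool shift mm [ 3.4 -8.1  3.5]
```

View pics/a1.png

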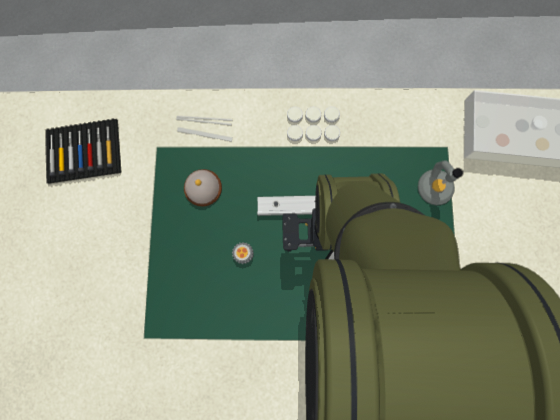

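The arm hides the block from above, with the fingers near (300,232) still clear of the fence. I'll start push A, then check the block in the side view.

```bash
python3 -m jog '[[[0,0,0.004,0,0,0],[-0.0039,0.0046,0,0,0,0],[-0.0039,0.0046,0,0,0,0],[-0.0039,0.0046,0,0,0,0],[-0.0051,0.0032,0,0,0,0],[-0.0051,0.0032,0,0,0,0],[0,0,0,0,0,0]]]'
python3 -c "
from h import *
rel(.607,-.047,.010)
s=snap('side','b1.png')
cv2.imwrite('pics/b1c.png',cv2.resize(s['frame'][180:380,150:400,::-1],None,fx=3,fy=3))"
```

```text
clock: 3.95
tool_pos: [0.5813, -0.0764, 0.0089]
eef_rot: [1.0, 0.011, -0.0, 0.0]
contact_force: [3.2, -0.4, 0.3]
opening: 0.005
finger_force: 1.1
t 3.95 pos [ 0.5813 -0.0764  0.0089] yaw err deg -0.13 tilt [-0.0004 -0.0007]
  tool shift mm [ 26.4 -28.9  -1.1]
```

View pics/b1c.png

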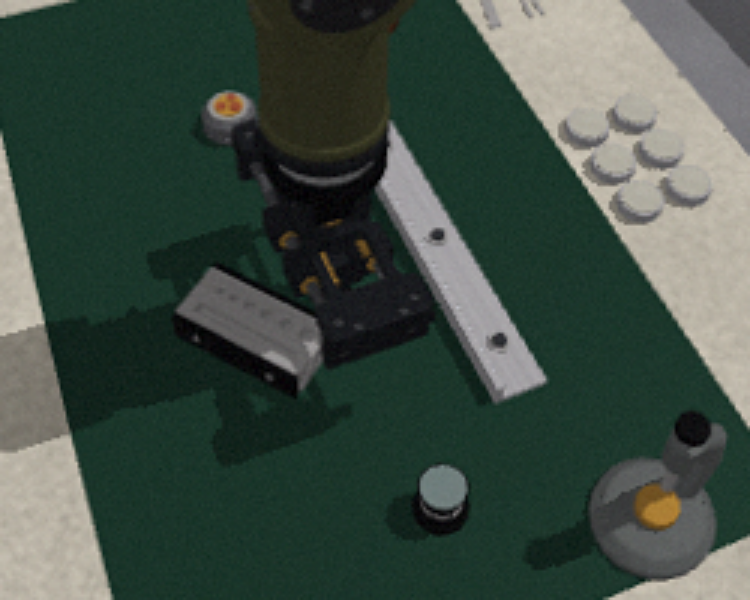

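The side crop shows the block turned, with its top corners near (213,266), (325,322), (300,380) and (175,312) in the crop. The fingers are at its fence-side end and everything else is untouched.

```bash
cat >> h.py <<'E'
def corners(s,pts,z=.024):
    P=ray(s,pts,z)[:,:2]; c=P.mean(0); l=(P[1]-P[0])+(P[2]-P[3]); 
    print('centre',c.round(4),'moved mm',((c-[.5438,-.0723])*1000).round(1),'long deg off',((np.degrees(np.arctan2(l[1],l[0]))%180)-91.45).round(1),'sides',(np.hypot(*(P-np.roll(P,-1,0)).T)*1000).round(0))
E
python3 -c "
from h import *
s=snapshot('side')
corners(s,np.array([(213,266),(325,322),(300,380),(175,312)])/3+[150,180])"
```

```text
centre [ 0.5276 -0.0774] moved mm [-16.2  -5.1] long deg off 36.6 sides [ 93.  48. 102.  45.]
```

```bash
python3 -m jog '[[[0.004,-0.003,-0.01,0,0,0],[0,0,-0.04,0,0,0],[-0.03,0.003,-0.01,0,0,0],[-0.04,0.003,0,0,0,0],[-0.04,0.003,0,0,0,0],[-0.012,0,0,0,0,0],[0,0,0.02,0,0,0],[0,0,0,0,0,0]]]'
python3 -c "
from h import *
rel(.4647,-.086,.009)
s=snap('side','b2.png')
cv2.imwrite('pics/b2c.png',cv2.resize(s['frame'][220:350,150:300,::-1],None,fx=4,fy=4))"
```

```text
clock: 5.05
tool_pos: [0.4641, -0.0839, 0.048]
eef_rot: [1.0, 0.012, -0.001, -0.0]
contact_force: [0.0, 0.1, -0.6]
opening: 0.01
finger_force: 0.0
t 5.05 pos [ 0.4641 -0.0839  0.048 ] yaw err deg -0.05 tilt [-0.0015  0.0003]
  tool shift mm [ 0.6  2.1 39. ]
```

View pics/b2c.png

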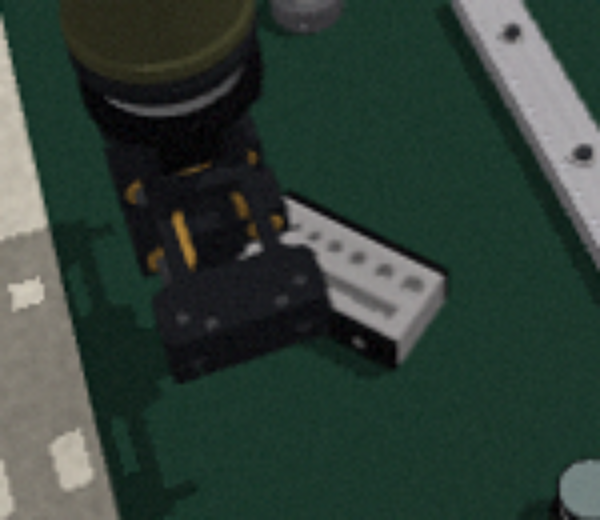

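The crop shows the block's free end, with top corners near (445,270) and (399,348), and its fence-side edge running from (292,196).

```bash
python3 -c "
from h import *
s=snapshot('side')
P=ray(s,np.array([(292,196),(445,270),(399,348)])/4+[150,220],.024)[:,:2]
d=P[1]-P[0];a=np.degrees(np.arctan2(d[1],d[0]));u=d/np.hypot(*d);n=np.array([-u[1],u[0]])
c=(P[1]+P[2])/2-.05*u
print(P.round(4),'w',np.hypot(*(P[1]-P[2])),'off',a%180-91.45,'c',c,'moved',c-[.5438,-.0723])
ct=c-.042*u-.027*n; print('contact',ct,n); rel(ct[0]-.009-.005,ct[1]-.0175-.004,.009)
"
```

```text
[[ 0.5189 -0.0272]
 [ 0.5785 -0.1001]
 [ 0.5415 -0.1347]] w 0.050673871039935495 off 37.78961302277882 c [ 0.52835886 -0.07869395] moved [-0.01544114 -0.00639395]
contact [ 0.48087943 -0.0632439 ] [0.77450733 0.63256493]
t 5.15 pos [ 0.4646 -0.0841  0.0488] yaw err deg -0.06 tilt [0.0002 0.    ]
  tool shift mm [ 2.3  0.7 39.8]
```

```bash
python3 -m jog '[[[0,-0.002,0.03,0,0,0],[0,0,0.01,0,0,0],[0.005,-0.0033,0,0,0,0],[0.005,-0.0033,0,0,0,0],[0.005,-0.0033,0,0,0,0],[0.0056,-0.002,0,0,0,0],[0.0056,-0.002,0,0,0,0],[0,0,0,0,0,0]]]'
python3 -c "
from h import *
rel(.607,-.047,.010)
s=snap('side','b3.png')
cv2.imwrite('pics/b3c.png',cv2.resize(s['frame'][220:350,150:300,::-1],None,fx=4,fy=4))"
```

```text
clock: 6.15
tool_pos: [0.4894, -0.0672, 0.0091]
eef_rot: [1.0, 0.012, -0.001, -0.0]
contact_force: [-3.3, 0.6, 0.3]
opening: 0.004
finger_force: 1.7
t 6.15 pos [ 0.4894 -0.0672  0.0091] yaw err deg -0.03 tilt [-0.0021  0.0007]
  tool shift mm [118.1 -17.2  -1.1]
```

View pics/b3c.png

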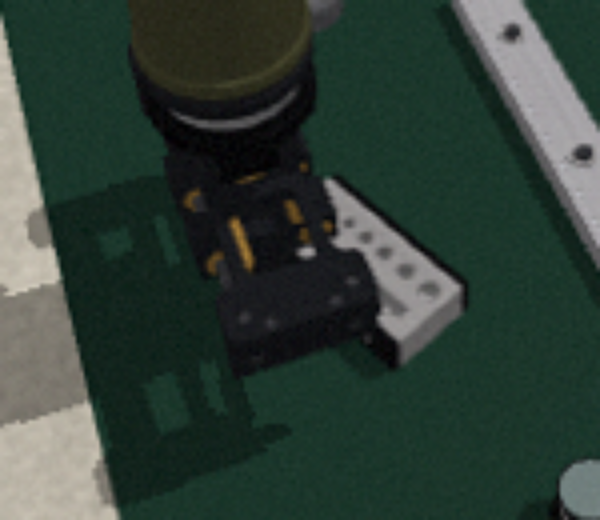

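The crop shows the block turned further: the fence-side edge runs from (334,178) to (467,285) and the near corner is at (400,352).

```bash
cat >> h.py <<'E'
def edge(p):
    s=snapshot('side')
    P=ray(s,np.array(p)/4+[150,220],.024)[:,:2]
    d=P[1]-P[0];a=np.degrees(np.arctan2(d[1],d[0]));u=d/np.hypot(*d);n=np.array([-u[1],u[0]])
    c=(P[1]+P[2])/2-.05*u
    print('w',np.hypot(*(P[1]-P[2])),'off',a%180-91.45,'c',c,'moved',c-[.5438,-.0723])
E
python3 -c "
from h import *
edge([(334,178),(467,285),(400,352)])"
```

```text
w 0.05077043413526769 off 24.01280246288077 c [ 0.54196406 -0.07967747] moved [-0.00183594 -0.00737747]
```

```bash
python3 -m jog '[[[-0.004,-0.01,0,0,0,0],[0.0055,-0.003,0,0,0,0],[0.0055,-0.002,0,0,0,0],[0.0055,-0.002,0,0,0,0],[0.0055,-0.001,0,0,0,0],[0.004,0,0,0,0,0],[0,0,0,0,0,0],[-0.02,0.003,-0.02,0,0,0],[-0.02,0.03,-0.06,0,0,0],[0,0.06,-0.02,0,0,0],[0,0.06,0,0,0,0],[0,0.06,0,0,0,0]]]'
python3 -m jog '[[[0,0.06,0,0,0,0],[0,0,0,0,0,0]]]'
python3 -c "
from h import *
rel(.607,-.047,.010)
s=snap('top','t2.png');c,d,a=block(s,(280,220,372,305));print(c,d,a-91.45,c-[.5438,-.0723])"
```

```text
clock: 7.75
tool_pos: [0.4818, -0.2616, 0.1035]
eef_rot: [1.0, 0.012, 0.003, 0.001]
contact_force: [1.1, 0.4, -0.6]
opening: 0.007
finger_force: 0.0
clock: 8.0
tool_pos: [0.481, -0.3272, 0.103]
eef_rot: [1.0, 0.007, 0.002, 0.003]
contact_force: [-0.1, 0.8, -0.1]
opening: 0.007
finger_force: 0.0
t 8.0 pos [ 0.481  -0.3272  0.103 ] yaw err deg -0.64 tilt [ 0.0046 -0.0066]
  tool shift mm [ 129.6 -279.    91.7]
[ 0.55223535 -0.0777766 ] [45.73596954345703, 102.22595977783203] 2.5092468 [ 0.00843535 -0.0054766 ]
```

View pics/t2.png

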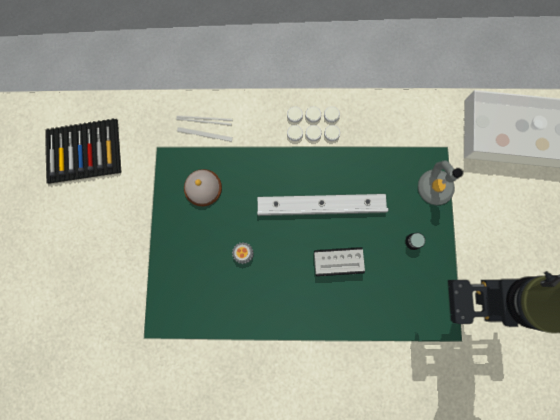

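The top view shows the block nearly parallel to the fence, centred at (339,262) and 2.5° off, about 10 mm from where it began. The bystanders are in place. Next I'll square it with two spread fingertips.

```bash
python3 -m jog '[[[0,-0.05,0,0,0,0],[0,-0.05,0,0,0,0],[0,-0.05,0,0,0,0],[0,-0.05,0,0,0,0],[0,-0.04,0,0,0,0],[0,0,0,0,0,0],[0,0,0,0,0,0]]]' 0.06 10
python3 -c "
from h import *
rel(.495,-.0785,.010)"
```

```text
clock: 8.93
tool_pos: [0.4752, -0.0787, 0.1025]
eef_rot: [1.0, 0.013, 0.0, -0.0]
contact_force: [-0.4, -0.4, 0.3]
opening: 0.68
finger_force: 0.0
t 8.93 pos [ 0.4752 -0.0787  0.1025] yaw err deg 0.02 tilt [0.0008 0.    ]
  tool shift mm [19.7  0.3 92.5]
```

```bash
python3 -m jog '[[[0.01,0,0.04,0,0,0],[0.01,0,0.035,0,0,0],[0,0,0.012,0,0,0],[0,0,0.0055,0,0,0],[0.007,0,0,0,0,0],[0.005,0,0,0,0,0],[0.004,0,0,0,0,0],[0.004,0,0,0,0,0],[0.004,0,0,0,0,0],[0.002,0,0,0,0,0],[0,0,0,0,0,0]]]'
python3 -c "
from h import *
rel(.495,-.0785,.010)
s=snap('side','b4.png')
cv2.imwrite('pics/b4c.png',cv2.resize(s['frame'][220:350,150:300,::-1],None,fx=4,fy=4))"
```

```text
clock: 10.3
tool_pos: [0.5154, -0.0777, 0.0097]
eef_rot: [1.0, 0.013, -0.005, -0.0]
contact_force: [-8.3, 1.3, 6.2]
opening: 0.683
finger_force: 4.0
t 10.3 pos [ 0.5154 -0.0777  0.0097] yaw err deg -0.01 tilt [-0.0105  0.0007]
  tool shift mm [-20.4   0.3  -0.1]
```

View pics/b4c.png

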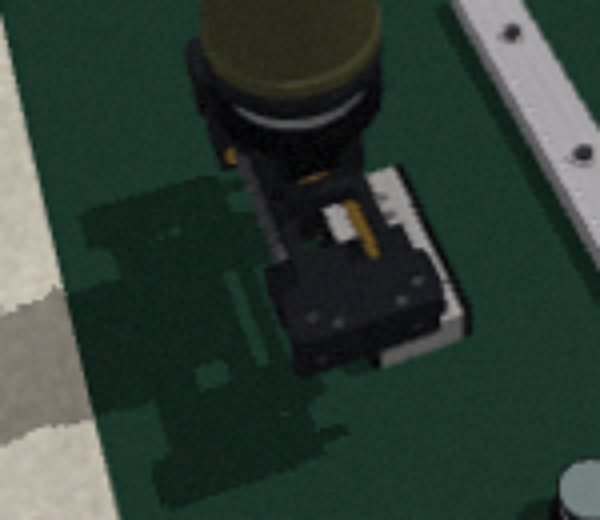

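The crop shows the block's fence-side edge, from about (402,166) to (468,328), nearly parallel to the fence and clear of it. The fingers are bearing on its rear side. I'll nudge a little more and watch the force.

```bash
python3 -m jog '[[[0.003,0,0,0,0,0],[0.003,0,0,0,0,0],[0,0,0,0,0,0],[0,0,0,0,0,0]]]'
python3 -c "
from h import *
rel(.495,-.0785,.010);print(get_state()['contact_force'],get_state()['moment'])
edge([(402,166),(468,328),(383,365)])"
```

```text
clock: 10.85
tool_pos: [0.5185, -0.0779, 0.0096]
eef_rot: [1.0, 0.012, -0.008, -0.0]
contact_force: [-12.6, 1.0, 10.7]
opening: 0.679
finger_force: 6.0
t 10.85 pos [ 0.5185 -0.0779  0.0096] yaw err deg -0.09 tilt [-0.0159  0.0003]
  tool shift mm [-23.6   0.   -0. ]
[-12.62283991   0.99344463  10.69977815] [0.2548532  2.36659579 0.02982325]
w 0.046271370216805316 off -3.0490078110270815 c [ 0.55551129 -0.08863516] moved [ 0.01171129 -0.01633516]
```

```bash
python3 -m jog '[[[-0.008,0,0,0,0,0],[0,0,-0.003,0,0,0],[0,0,0,0,0,0],[0,0,0,0,0,0]]]'
python3 -c "
from h import *
rel(.495,-.0785,.010);st=get_state();print(st['contact_force'],st['moment'])
M=R.from_quat(st['eef_rot']).as_matrix();print(M.round(3))"
```

```text
clock: 11.4
tool_pos: [0.5187, -0.0784, 0.0129]
eef_rot: [1.0, 0.012, -0.0, 0.0]
contact_force: [-1.3, 0.6, 1.2]
opening: 0.68
finger_force: 0.8
t 11.4 pos [ 0.5187 -0.0784  0.0129] yaw err deg -0.09 tilt [-0.0001 -0.0001]
  tool shift mm [-23.7  -0.5   2.9]
[-1.27860608  0.5750943   1.19550438] [0.02893729 0.32376733 0.02023031]
[[ 1.     0.024 -0.   ]
 [ 0.024 -1.    -0.   ]
 [-0.     0.    -1.   ]]
```

```bash
python3 -m jog '[[[0.003,0,-0.0005,0,0,0],[0.003,0,-0.0005,0,0,0],[0.003,0,0,0,0,0],[0.002,0,0,0,0,0],[0,0,0,0,0,0]]]'
python3 -c "
from h import *
rel(.495,-.0785,.010);st=get_state();print(st['contact_force'],st['moment'])"
```

```text
clock: 12.02
tool_pos: [0.5298, -0.078, 0.0136]
eef_rot: [1.0, 0.012, -0.0, -0.0]
contact_force: [-3.3, -0.5, -2.6]
opening: 0.682
finger_force: 1.4
t 12.03 pos [ 0.5298 -0.078   0.0136] yaw err deg -0.08 tilt [-0.0002  0.0001]
  tool shift mm [-34.8  -0.4   3.6]
[-3.27484916 -0.49377187 -2.59737262] [ 0.03716939  0.55924179 -0.00519953]
```

```bash
python3 -m jog '[[[-0.015,0,0,0,0,0],[-0.02,0,-0.03,0,0,0],[0,0.03,-0.05,0,0,0],[0,0.05,0,0,0,0],[0,0.06,0,0,0,0],[0,0.06,0,0,0,0],[0,0.05,0,0,0,0],[0,0,0,0,0,0]]]'
python3 -c "
from h import *
rel(.505,-.078,.013)
s=snap('top','t3.png');c,d,a=block(s,(280,220,372,305));print(c,d,a-91.45,c-[.5438,-.0723],'gap',K*c[1]+.6555-c[0]-.027)"
```

```text
clock: 13.02
tool_pos: [0.5012, -0.3362, 0.0948]
eef_rot: [1.0, 0.008, 0.002, 0.003]
contact_force: [0.6, 0.9, -0.7]
opening: 0.681
finger_force: 0.0
t 13.03 pos [ 0.5012 -0.3362  0.0948] yaw err deg -0.57 tilt [ 0.0049 -0.0066]
  tool shift mm [   7.4 -258.7   80.1]
[ 0.56813733 -0.07797614] [45.66666793823242, 102.17095947265625] 0.05809784 [ 0.02433733 -0.00567614] gap 0.06233546712036134
```

The block is square to the fence (0.06° off), 25 mm from its start and about 62 mm clear. Now I'll go back behind it and push straight on.

```bash
python3 -m jog '[[[0,-0.05,0,0,0,0],[0,-0.06,0,0,0,0],[0,-0.06,0,0,0,0],[0,-0.05,0,0,0,0],[0.004,-0.039,0.01,0,0,0],[0,0,0.04,0,0,0],[0,0,0.025,0,0,0],[0,0,0.003,0,0,0],[0,0,0,0,0,0]]]'
python3 -c "
from h import *
rel(.532,-.078,.013)"
```

```text
clock: 14.2
tool_pos: [0.4989, -0.0689, 0.0164]
eef_rot: [1.0, 0.013, 0.0, -0.0]
contact_force: [0.4, 0.3, 0.1]
opening: 0.678
finger_force: 0.0
t 14.2 pos [ 0.4989 -0.0689  0.0164] yaw err deg -0.02 tilt [0.001  0.0006]
  tool shift mm [32.8  9.9  3.4]
```

```bash
python3 -m jog '[[[0.012,0.0095,0.003,0,0,0],[0.012,0,0,0,0,0],[0.005,0,0,0,0,0],[0.003,0,-0.0005,0,0,0],[0.003,0,-0.0005,0,0,0],[0.004,0,0,0,0,0],[0.005,0,0,0,0,0],[0.005,0,0,0,0,0],[0.005,0,0,0,0,0],[0.005,0,0,0,0,0],[0.005,0,0,0,0,0],[0,0,0,0,0,0]]]'
python3 -c "
from h import *
rel(.594,-.0765,.013)"
```

```text
clock: 15.7
tool_pos: [0.5559, -0.0783, 0.0133]
eef_rot: [1.0, 0.012, -0.007, 0.0]
contact_force: [-9.7, -0.8, 8.7]
opening: 0.683
finger_force: 5.1
t 15.7 pos [ 0.5559 -0.0783  0.0133] yaw err deg -0.12 tilt [-0.0133 -0.0007]
  tool shift mm [38.1 -0.9 -0.2]
```

```bash
python3 -m jog '[[[0,0,-0.002,0,0,0],[0,0,0,0,0,0],[0.004,0,-0.0004,0,0,0],[0.004,0,-0.0004,0,0,0],[0.004,0,-0.0004,0,0,0],[0.004,0,-0.0004,0,0,0],[0,0,0,0,0,0]]]'
python3 -c "
from h import *
rel(.594,-.0765,.013)"
```

```text
clock: 16.58
tool_pos: [0.5797, -0.0773, 0.0175]
eef_rot: [1.0, 0.012, 0.001, -0.0]
contact_force: [-2.1, 0.4, -1.8]
opening: 0.683
finger_force: 1.0
t 16.57 pos [ 0.5797 -0.0773  0.0175] yaw err deg -0.07 tilt [0.0016 0.0001]
  tool shift mm [14.4 -0.5  4.6]
```

```bash
python3 -m jog '[[[-0.004,0,0,0,0,0],[0,0,0.006,0,0,0],[0.004,0,0,0,0,0],[0.003,0,-0.0005,0,0,0],[0.003,0,-0.0005,0,0,0],[0.003,0,-0.0005,0,0,0],[0.002,0,-0.0005,0,0,0],[0.002,0,-0.0005,0,0,0],[0,0,0,0,0,0]]]'
python3 -c "
from h import *
rel(.594,-.0765,.013)"
```

```text
clock: 17.7
tool_pos: [0.5919, -0.0771, 0.0139]
eef_rot: [1.0, 0.012, 0.0, -0.0]
contact_force: [-3.0, -0.5, -2.8]
opening: 0.679
finger_force: 1.4
t 17.7 pos [ 0.5919 -0.0771  0.0139] yaw err deg -0.09 tilt [0.0003 0.    ]
  tool shift mm [ 2.1 -0.6  0.9]
```

```bash
python3 -m jog '[[[0.002,0,-0.0003,0,0,0],[0.002,0,-0.0003,0,0,0],[0.002,0,-0.0003,0,0,0],[0,0,0,0,0,0]]]'
python3 -m jog '[[[0.002,0,-0.0002,0,0,0],[0.002,0,-0.0002,0,0,0],[0,0,0,0,0,0]]]'
```

```text
clock: 18.2
tool_pos: [0.5923, -0.0772, 0.014]
eef_rot: [1.0, 0.012, -0.006, 0.0]
contact_force: [-11.4, 0.4, 0.6]
opening: 0.683
finger_force: 5.4
clock: 18.58
tool_pos: [0.5923, -0.0772, 0.0141]
eef_rot: [1.0, 0.012, -0.009, 0.0]
contact_force: [-16.8, 1.3, 5.3]
opening: 0.677
finger_force: 8.5
```

The push has stalled at x = 0.592 with the force rising, so the block is against the fence. I'll back away and check.

```bash
python3 -m jog '[[[-0.006,0,0,0,0,0],[-0.006,0,0,0,0,0],[-0.02,0,0,0,0,0],[-0.04,0,-0.02,0,0,0],[-0.03,0,-0.05,0,0,0],[0,0.05,-0.03,0,0,0],[0,0.06,0,0,0,0],[0,0.06,0,0,0,0],[0,0.06,0,0,0,0],[0,0.05,0,0,0,0],[0,0,0,0,0,0]]]'
python3 -c "
from h import *
s=snap('top','t4.png');f=s['frame']
c,d,a=block(s,(290,212,372,265));print(c,d,a-91.45,'gap',K*c[1]+.6555-c[0]-.027)
cv2.imwrite('pics/t4c.png',cv2.resize(f[170:290,220:460,::-1],None,fx=3.3,fy=3.3,interpolation=2))"
```

```text
clock: 19.95
tool_pos: [0.5068, -0.3668, 0.1163]
eef_rot: [1.0, 0.008, 0.002, 0.004]
contact_force: [-0.4, 1.0, -0.6]
opening: 0.683
finger_force: 0.0
[ 0.6312514  -0.06196157] [48.98500061035156, 171.27392578125] -1.37397 gap -0.001183776068878293
```

View pics/t4c.png

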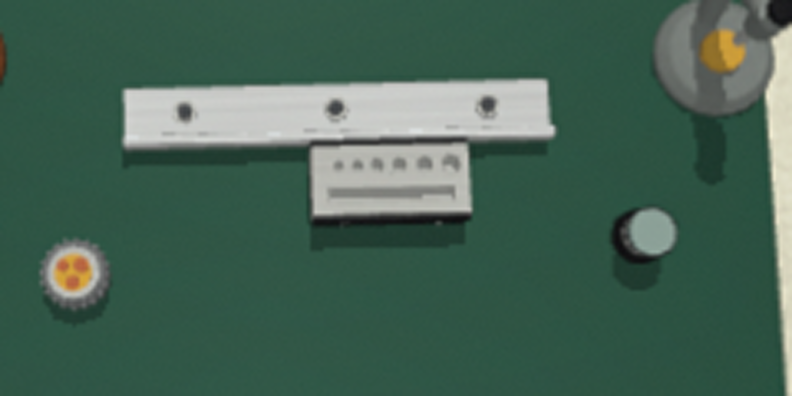

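The crop shows the block's black-edged side along the fence at row ~142, from column 312 to 470, with nothing else disturbed. My mask ran into the fence, so I'll check the angle from the block's rear edge.

```bash
python3 -c "
from h import *
s=snapshot('top');f=s['frame'].min(2).astype(float)
us=np.arange(318,359);L=[]
for u in us:
    col=f[222:245,u]; i=np.where((col[:-1]>=80)&(col[1:]<80))[0][-1]; L.append((u,222+i+(col[i]-80)/(col[i]-col[i+1])))
P=ray(s,L,.024);k=np.polyfit(P[:,1],P[:,0],1);print('slope off deg',np.degrees(k[0]-K),'front x at -.077',np.polyval(k,-.077)+.049,'fence',.6555+.0253*.077,'res',np.std(P[:,0]-np.polyval(k,P[:,1])))"
```

```text
slope off deg -0.04438306498122694 front x at -.077 0.6563527487847775 fence 0.6574481 res 0.00015752118960530914
```

The block is flush within what the camera can measure: 0.04° off, with a gap under 1 mm that is inside the calibration error. The contact stall agrees.

```bash
python3 -c "
from plant import *
print(finish_job())"
```

```text
the job is handed in; nothing more can be done
None
```

I turned the block nearly on the spot (centre about 25 mm from where it started), pushed it straight on until a long side lay flat against the fence (about 0.04° off square, other things left where they stood), and handed the job in at about 20 s.

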